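Load the nozzle basket into the steriliser drawer

ROBOT

A 6-joint arm with a two-finger parallel gripper is mounted at the origin on the work surface. World frame = base frame: x ahead of the robot, y to its left, z up, the work surface at z = 0. Lengths are in m, angles in rad, forces in N, time in s.
With the tool pointing down it reaches from about 0.2 to 0.875 m from the base axis. Payload 3.4 kg.
Tool frame: the origin (TCP) lies between the finger pads; the fingertips stand 25 mm ahead of it and the grasp point (between the pads) lies 6 mm ahead of it (r.nose_length is the z of the fingertips in the tool frame, in m); z points along the fingers, x is the direction in which the jaws open and shut, and the axes are right-handed (so a half turn about z gives the same grasp; the last joint's range is limited). The gripper opens to 94 mm and grips with 3 to 60 N. Pads are 16 mm wide; open, the fingers measure 119 mm over their backs; the gripper's body (75 mm by 177 mm) begins 78 mm behind the grasp point.
Start: joints at [1.143, 0.276, 1.505, -0, 1.361, -0.121], TCP at [0.174, 0.548, 0.23] pointing down, gripper open.
Joint ranges: [-2.89, 2.89], [-0.75, 2.08], [0.22, 2.7], [-1.18, 4.32], [0.11, 2.71], [-2.7, 2.7]. Speed limits (rad/s): [2.57, 2.57, 3.14, 3.14, 3.14, 3.14].

INTERFACE

Orientations are given as a unit quaternion [w, x, y, z].
In Python, from plant import r, gripper_to, inverse_kinematics, vision, models, telemetry gives the robot as it stands. Calls block until the motion is done:
- r.move_to(position, orientation): joint-space move of the TCP to a pose.
- r.move_l(position, rot=None, vel=0.15, guard=None): straight line of the TCP; rot=None keeps the orientation; vel is the mean speed in m/s. With guard (N) it stops when the force on the tool has changed by that much, and returns True; else False.
- r.movej(angles): joint-space move.
- gripper_to(opening, f_grip=None): finger opening in m; f_grip is the grip in N (None keeps the last); returns when the fingers have stopped.
- r.hold(seconds).
- inverse_kinematics(position, orientation): joint angles nearest the present ones, or None.
- vision.snapshot(name): name is "side" or "top" or "wrist"; returns the picture (480x640x3 uint8, red, green, blue); there is no depth.
- vision.get_calibration(name): a dict with "fx", "fy", "cx", "cy" (pixels), "position" and "orientation" of the camera in the world. Camera axes: x right, y down, z forward; pixel columns grow to the right and rows downward; lengths in m; the calibration is good to about 2 mm. A picture is of the moment at which its call begins: read the wrist's pose just before it. get_calibration takes no time and is no camera call; for the wrist camera it gives the pose at the moment of the call.
A pose or a line that the arm cannot do raises r.PlanningError and nothing moves.
- r.sign_off(): hands the job in, once; it reports no verdict.
Trained networks look in the newest picture that a camera, given by its name, has taken for a name from the list of things; names that differ only in an ending like _2 or _b are one class to them, and where a whole thing is asked for, a point or a joint stands for the part that bears it (a point fixed in the world has none). Each returns a list of dicts, best first, with "score" (0 to 1); they miss things now and then, are a little off and sometimes report something else, mostly with a low value. They report only what shows in the picture. A call takes as long as a camera call. They do not tell look-alikes from the thing itself.
- models.boxes_of(thing, camera): "at" ([x, y, z] in m, in world coordinates, good to about 4 mm: the middle of the surface that is visible of it).
- models.regions_of(thing, camera): "pixels" (480x640 bool, what is visible of it).
- models.mark_of(thing, camera): "at" ([x, y, z] in m, in world coordinates, good to about 4 mm: a listed point, or the origin of a listed thing).
Readings, each from a call of its own:
- telemetry.current_t(): time.
- telemetry.current_joints(): joint angles.
- telemetry.current_dq(): joint speeds.
- telemetry.current_joint_efforts(): joint torques, N m.
- telemetry.current_ee_pos(): TCP position.
- telemetry.current_tool_rot(): TCP orientation.
- telemetry.current_wrist_force(): force on the tool from outside, world axes, zero at the start.
- telemetry.current_torque(): the same for the moment, N m.
- telemetry.current_opening(): finger opening in m.
Only numpy, scipy, OpenCV 4.12 (cv2) and the standard library are available. Lean on these libraries where they do the work, as an engineer would, in place of code of your own. Each camera call takes 0.05 s, during which the arm holds its last target.

TASK

Press the green button on the white steriliser so its tray pops out, then lift the blue nozzle basket off its hook and set it down upright on the green chopping board, let go and fold its handle down flat (either way). Then take the basket again and set it flat in the tray, lengthwise, let go, and push the tray fully home until it latches shut. Never drop or tip the basket, and leave the jar, the bottle and the mug alone.

Things in the scene. Friction and masses are not known exactly. Their poses are not given: they have to be found in the camera images.
- machine: White bench-top steriliser, a fixed low box 230 deep (x) x 200 wide (y) x 104 mm high. Origin: on the bench under the middle of its front edge. +x points into the box; the tray comes out along -x. The tray opening is 180 mm wide and ends 84 mm above the bench: taller things on the tray are stopped by the hood.
- tray (a joint): Travel (m) of the steel tray with blue front: 0 shut and latched (within 2 mm), 0.18 fully out. A spring drives it out (6 N shut, 2.6 N out) whenever it is not latched. To latch, push it past 0 to the stop at -0.003: over the last 30 mm the sprung latch rides down and snaps up (the green button dips 6 mm and jumps up). The push rises to about 10 N there.
- tray_floor (a point): Middle of the tray's inner floor, moves with the tray; axes as the machine's. 14 mm above the bench; inside 172 (x) by 140 mm (y); side and back walls 4 mm thick rise 24 mm above the floor; the blue front panel, 12 mm thick and 196 wide, rises 66 mm above the floor.
- tray_handle (a point): Middle of the dark bar handle on the tray's front, moves with the tray: a 100 mm bar along y, about 10 mm thick, 35 mm in front of the blue panel and 55 mm above the bench, on two short arms. Push the tray here or on the panel.
- release (a joint): Downward travel (m) of the green release button: 0 up, 0.010 fully pressed. The latch lets go at about 7 mm; hold it down a moment while the tray starts to move. Sprung: 2.5 N at the top, 5 N fully down.
- release_top (a point): Middle of the top face of the round green button (38 mm diameter) on the machine's top near its front edge, at its +y side; 122 mm above the bench when up; moves with the button. Press straight down.
- stand: Fixed stand with an upturned hook. Origin: on the bench under the bottom of the hook. The hook opens and points to the stand's -x; its post (16 mm thick, 190 mm high) stands 130 mm behind, at +x. Base plate 250 x 110 x 10 mm, from 80 mm at -x to 170 mm at +x.
- hook_seat (a point): Bottom of the hook's trough (centre line of the 8 mm rod), 145 mm above the bench, axes as the stand's. The basket's handle bar hangs here, its centre 9 mm higher.
- hook_tip (a point): Top of the hook's upturned tip, 18 mm to the -x of the seat and 34 mm above it. To come off, the basket must rise 33 to 45 mm (40 is right: less catches the tip, more brings the basket's rear wall against the hook from below), then move at least 115 mm to the stand's -x before it is free.
- basket: Loose blue open basket, 150 long (x) x 62 wide (y) x 42 mm high, walls 3 mm, with steel nozzles fixed in it, 0.2 to 0.35 kg. Origin: centre of its underside, z up. Starts hanging level on the hook, x along the stand's x, underside 48 mm above the bench. Handle hinge: mid-length, inside the long walls, 52 mm above the underside. The long walls' outsides are free to grip.
- bail (a joint): Angle (rad) of the basket's folding handle: 0 upright, +1.57 folded flat to the basket's +x end, -1.57 to its -x end. Slightly stiff: stays near upright if left there, falls flat once pushed past about 15 degrees. Folded, its top is 58 mm above the underside and it sticks out 9 mm past the basket's end; upright, its top is 136 mm above the underside.
- bail_grip (a point): In the black grip block on the handle, 12 (basket x) x 24 (y) x 30 mm high, on the 50 mm wide, 6 mm thick crossbar. This point is 12 mm below the block's top, 15 mm above the bar's top, 72 mm from the hinge (along z), 124 mm above the underside when upright. Pinch the two faces 24 mm apart (closing along y), fingertips above the bar.
- board: Green chopping board, 200 (x) x 160 (y) x 12 mm, fixed. Origin: centre of its underside on the bench.
- jar: Jar with red lid, 72 mm diameter, 110 mm high; leave alone. Origin: centre of its underside.
- oil: Amber bottle with yellow cap, 64 mm diameter, 190 mm high; leave alone. Origin: centre of its underside.
- mug: White mug, 72 mm diameter, 75 mm high, handle at its +y; leave alone. Origin: centre of its underside.
Not all that is in view belongs to the job. There is more than one size of the basket; the job needs the middle-sized.

How it is judged:
On the way, in this order (a step that is already met when the one before it is completed fails the run):
1. the tray has popped out while the basket still hangs (value of joint tray above 0.15 m and distance between bail_grip and hook_seat below 0.04 m), for 0.1 s.
2. the basket is off the hook, upright (horizontal distance between basket and hook_seat above 0.1 m and contact force between basket and stand below 0.05 N and angle between basket's own z axis and vertical below 0.5 rad), for 0.1 s.
3. the basket stands on the green board, let go, its handle folded flat (x of basket in the frame of board between -0.1 and 0.1 m and y of basket in the frame of board between -0.08 and 0.08 m and z of basket in the frame of board between 0.006 and 0.018 m and angle between basket's own z axis and vertical below 0.08 rad and contact force between the fingers and basket below 0.1 N and (value of joint bail above 1.3 rad or value of joint bail below -1.3 rad) and linear speed of basket below 0.02 m/s), for 0.2 s.
4. the basket lies flat in the open tray, let go, handle folded (x of basket in the frame of tray_floor between -0.025 and 0.025 m and y of basket in the frame of tray_floor between -0.05 and 0.05 m and z of basket in the frame of tray_floor between -0.006 and 0.008 m and angle between basket's own z axis and vertical below 0.08 rad and contact force between the fingers and basket below 0.1 N and (value of joint bail above 1.3 rad or value of joint bail below -1.3 rad) and value of joint tray above 0.1 m), for 0.2 s.
At the end, for the whole second after the job is handed in: Tray shut and latched (within 4 mm) with the green button up (within 3 mm); basket flat (0.08 rad) on the tray floor, within 25 mm lengthwise and 50 mm sideways of its centre, handle folded (beyond 1.3 rad either way), at rest and let go (value of joint tray below 0.004 m and value of joint release below 0.003 m and angle between basket's own z axis and vertical below 0.08 rad and contact force between the fingers and basket below 0.1 N and (value of joint bail above 1.3 rad or value of joint bail below -1.3 rad) and linear speed of basket below 0.02 m/s and contact force between the fingers and machine below 0.1 N and x of basket in the frame of tray_floor between -0.025 and 0.025 m and y of basket in the frame of tray_floor between -0.05 and 0.05 m and z of basket in the frame of tray_floor between -0.006 and 0.008 m); the robot touches nothing.
It fails at once if the basket falls freely (faster than 0.8 m/s while not held) (linear speed of basket above 0.8 m/s and contact force between the fingers and basket below 0.1 N).
It fails at once if the basket is tipped beyond 0.9 rad (angle between basket's own z axis and vertical above 0.9 rad).
It fails at once if the jar is knocked over or shoved aside (more than 40 mm) (distance of jar from where it was at the start of the episode above 0.04 m or angle between jar's own z axis and vertical above 0.5 rad).
It fails at once if the oil is knocked over or shoved aside (more than 40 mm) (distance of oil from where it was at the start of the episode above 0.04 m or angle between oil's own z axis and vertical above 0.5 rad).
It fails at once if the mug is knocked over or shoved aside (more than 40 mm) (distance of mug from where it was at the start of the episode above 0.04 m or angle between mug's own z axis and vertical above 0.5 rad).
It also fails if it takes over 72 s, if anything falls off the work surface, if the arm or the gripper's body presses on something with over 40 N, if the wrist force passes 120 N, or if a joint passes its speed limit or range.

## Working session

There is one attempt and no reset: what is moved stays moved. The work goes in short steps, each a Python script; the robot and the scene stay as the last script left them, time stands still between calls to the robot, and variables do not carry over. Pictures are saved under pics/ and viewed, and the job is handed in when it is done.

```bash
ls; mkdir -p pics; python3 - <<'E'
from plant import r, vision, models, telemetry
import cv2
for n in ("side","top","wrist"):
    im=vision.snapshot(n); cv2.imwrite(f"pics/a_{n}.png",im[:,:,::-1])
    c=vision.get_calibration(n); print(n,c)
    if n!="wrist":
        for t in ["machine","tray_floor","tray_handle","release_top","stand","hook_seat","hook_tip","basket","bail_grip","board","jar","oil","mug"]:
            print(n,t,[(round(d["score"],2),[round(float(v),3) for v in d["at"]]) for d in models.mark_of(t,n)])
print(telemetry.current_t())
E
```

```text
pics
side {'fx': 596.9963626876328, 'fy': 596.9963626876328, 'cx': 330.0069620431015, 'cy': 233.43641016197395, 'position': array([ 0.22204375, -1.38936976,  0.98464658]), 'orientation': array([-0.49003765,  0.86669992, -0.07950293,  0.04871998])}
side machine [(0.93, [0.669, 0.035, -0.001]), (0.63, [0.581, -0.36, -0.002])]
side tray_floor []
side tray_handle [(0.85, [0.612, 0.041, 0.055])]
side release_top [(0.57, [0.693, 0.096, 0.124])]
side stand [(0.58, [0.574, -0.361, 0.003]), (0.53, [0.58, -0.354, 0.173])]
side hook_seat [(0.58, [0.579, -0.357, 0.146])]
side hook_tip [(0.91, [0.559, -0.356, 0.179])]
side basket [(0.84, [0.232, -0.268, -0.005]), (0.72, [0.578, -0.355, 0.046]), (0.56, [0.676, -0.527, -0.001]), (0.46, [0.664, 0.038, 0.0])]
side bail_grip [(0.74, [0.676, -0.529, 0.09]), (0.56, [0.229, -0.264, 0.174]), (0.5, [0.577, -0.355, 0.176])]
side board [(0.81, [0.505, 0.297, 0.001]), (0.37, [0.578, -0.354, 0.175])]
side jar [(0.8, [0.494, -0.557, -0.003]), (0.47, [0.504, 0.296, 0.004])]
side oil [(0.81, [0.555, 0.567, -0.0]), (0.56, [0.578, -0.36, 0.002])]
side mug [(0.9, [0
[... 568 characters left out ...]
1, -0.36, 0.181])]
top basket [(0.91, [0.229, -0.261, 0.003]), (0.75, [0.679, -0.526, 0.0]), (0.65, [0.58, -0.354, 0.045])]
top bail_grip [(0.49, [0.579, -0.357, 0.17]), (0.43, [0.233, -0.264, 0.177]), (0.39, [0.677, -0.528, 0.09])]
top board [(0.83, [0.509, 0.296, 0.007]), (0.3, [0.582, -0.358, 0.168])]
top jar [(0.92, [0.496, -0.553, 0.007])]
top oil [(0.72, [0.555, 0.568, 0.0])]
top mug [(0.97, [0.447, 0.573, -0.002]), (0.35, [0.619, 0.038, 0.058])]
wrist {'fx': 359.92454899588216, 'fy': 359.92454899588216, 'cx': 316.8135811215297, 'cy': 244.08152367472695, 'position': array([0.09718045, 0.57225653, 0.38583446]), 'orientation': array([0.11348158, 0.79897946, 0.58473717, 0.08268136])}
1.45
```

View pics/a_side.png

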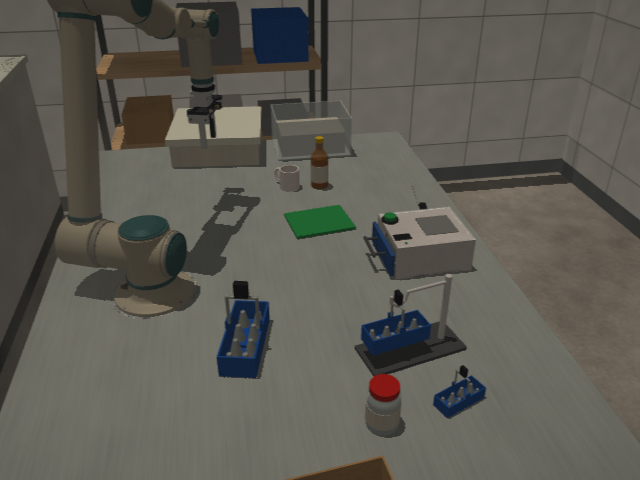

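View pics/a_top.png

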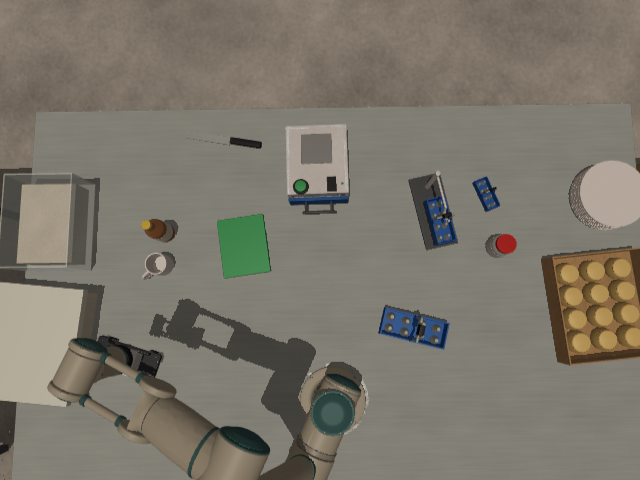

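```bash
cat > h.py <<'E'
import numpy as np, cv2
from scipy.spatial.transform import Rotation as R
from plant import r, gripper_to, inverse_kinematics, vision, models, telemetry
def q2R(q): return R.from_quat([q[1],q[2],q[3],q[0]])
def R2q(rot):
    x=rot.as_quat(); return np.array([x[3],x[0],x[1],x[2]])
def unproj(c,uv,z):
    uv=np.atleast_2d(np.asarray(uv,float))
    d=np.c_[(uv[:,0]-c["cx"])/c["fx"],(uv[:,1]-c["cy"])/c["fy"],np.ones(len(uv))]
    d=q2R(c["orientation"]).apply(d); p=np.asarray(c["position"])
    return p+d*((z-p[2])/d[:,2])[:,None]
def proj(c,P):
    P=np.atleast_2d(P); d=q2R(c["orientation"]).inv().apply(P-c["position"])
    return np.c_[c["cx"]+c["fx"]*d[:,0]/d[:,2],c["cy"]+c["fy"]*d[:,1]/d[:,2]]
def rect(c,mask,z):
    ys,xs=np.nonzero(mask); P=unproj(c,np.c_[xs,ys],z)[:,:2].astype(np.float32)
    (cx,cy),(w,h),a=cv2.minAreaRect(P*1000)
    return np.array([cx,cy])/1000,(w,h),a
def down(yaw):  # tool pointing down, tool x (jaw axis) at yaw in the world
    return R2q(R.from_euler("z",yaw)*R.from_euler("x",np.pi))
def snap(cam,name,crop=None,scale=1):
    im=vision.snapshot(cam)
    o=im if crop is None else im[crop[1]:crop[3],crop[0]:crop[2]]
    if scale!=1: o=cv2.resize(o,None,fx=scale,fy=scale,interpolation=cv2.INTER_CUBIC)
    cv2.imwrite(f"pics/{name}.png",o[:,:,::-1]); return im
def marks(t,cam):
    return [(round(float(d["score"]),2),np.round(d["at"],3).tolist()) for d in models.mark_of(t,cam)]
E
python3 - <<'E'
from h import *
im=cv2.imread("pics/a_top.png"); c=vision.get_calibration("top")
hsv=cv2.cvtColor(im,cv2.COLOR_BGR2HSV)
cr=im[110:260,280:520]; cv2.imwrite("pics/a_crop.png",cv2.resize(cr,None,fx=3.3,fy=3.3,interpolation=cv2.INTER_CUBIC))
def big(m,win):
    w=np.zeros_like(m);x0,y0,x1,y1=win;w[y0:y1,x0:x1]=m[y0:y1,x0:x1]
    n,l,s,_=cv2.connectedComponentsWithStats(w.astype(np.uint8)); return l==1+np.argmax(s[1:,4])
g=(hsv[...,0]>45)&(hsv[...,0]<80)&(hsv[...,1]>120)
print("board",rect(c,big(g,(200,200,290,290)),.012))
print("button",rect(c,big(g,(285,170,320,200)),.122))
w=(hsv[...,1]<40)&(hsv[...,2]>150)
print("roof",rect(c,big(w,(270,110,365,215)),.104))
b=(hsv[...,0]>100)&(hsv[...,0]<125)&(hsv[...,1]>130)
print("basket",rect(c,big(b,(410,180,465,250)),.09))
print("front",rect(c,big(b,(270,180,365,215)),.080))
print("tip/post",unproj(c,(438,175),.19))
E
```

```text
board (array([0.50941437, 0.29500403]), (195.35211181640625, 158.34478759765625), 8.154804229736328)
button (array([0.68713483, 0.09417761]), (37.1605110168457, 34.32367706298828), 44.10475540161133)
roof (array([0.78125714, 0.04301274]), (230.1338348388672, 199.6990509033203), 1.7196338176727295)
basket (array([ 0.57764514, -0.35569952]), (152.5507049560547, 72.32266235351562), 11.972023963928223)
front (array([0.64826733, 0.03839311]), (21.428607940673828, 191.1217498779297), 1.6426682472229004)
tip/post [[ 0.69970398 -0.33349104  0.19      ]]
```

View pics/a_crop.png

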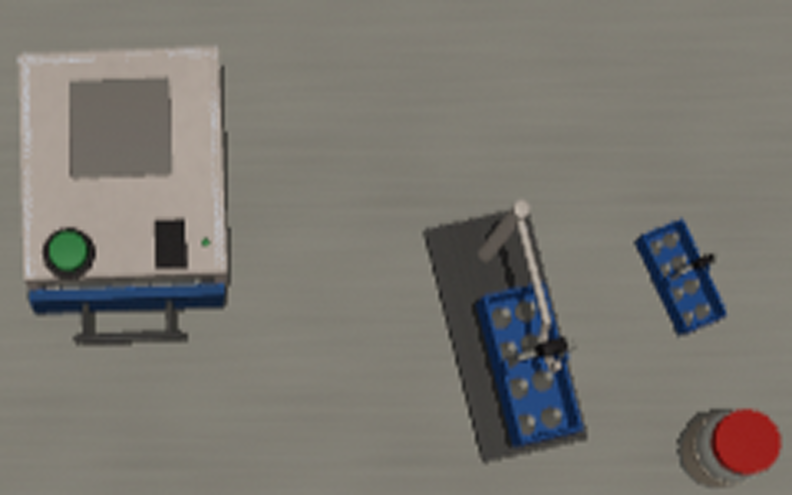

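```bash
python3 - <<'E'
from h import *
for nm,p,a in [("btn",[.687,.096,.2],1.7),("grip",[.578,-.357,.186],11.5),("off",[.43,-.39,.23],11.5),("board",[.509,.295,.15],8.2),("tray",[.575,.036,.06],1.7),("pushend",[.6,.04,.07],1.7)]:
    for s in (90,-90):
        j=inverse_kinematics(p,down(np.radians(a+s))); print(nm,s,None if j is None else np.round(j,2))
# press
q=down(np.radians(91.7)) if inverse_kinematics([.687,.096,.2],down(np.radians(91.7))) is not None else down(np.radians(-88.3))
E
```

```text
btn 90 [ 0.04  0.47  1.27 -0.    1.4  -1.56]
btn -90 [ 0.04  0.47  1.27 -0.    1.4   1.58]
grip 90 [-0.66  0.46  1.33  0.    1.35 -2.43]
grip -90 [-0.66  0.46  1.33 -0.    1.35  0.71]
off 90 [-0.86  0.28  1.49  0.    1.36 -2.63]
off -90 [-0.86  0.28  1.49 -0.    1.36  0.51]
board 90 [ 0.41  0.35  1.6  -0.    1.19 -1.31]
board -90 [0.41 0.35 1.6  0.   1.19 1.83]
tray 90 [-0.06  0.42  1.75 -0.    0.98 -1.66]
tray -90 [-0.06  0.42  1.75 -0.    0.98  1.48]
pushend 90 [-0.05  0.44  1.68 -0.    1.02 -1.65]
pushend -90 [-0.05  0.44  1.68 -0.    1.02  1.49]
```

```bash
python3 - <<'E'
from h import *
q=down(np.radians(1.7-90))
gripper_to(0.0,20)
r.move_to([.689,.096,.20],q)
r.move_l([.689,.096,.160],vel=.15)
hit=r.move_l([.689,.096,.136],vel=.03,guard=12)
print(hit,telemetry.current_ee_pos(),telemetry.current_wrist_force())
r.hold(.5)
r.move_l([.689,.096,.20],vel=.2)
snap("top","b_top"); 
print(marks("tray_handle","top"),marks("tray_floor","top"))
snap("side","b_side"); print(marks("tray_handle","side"),marks("tray_floor","side"),marks("bail_grip","side"))
print(telemetry.current_t())
E
```

```text
False [0.68925999 0.09596093 0.1372838 ] [-1.67155234 -0.15903471  6.52420705]
[(0.83, [0.436, 0.038, 0.059])] [(0.61, [0.575, 0.037, 0.016])]
[(0.84, [0.434, 0.04, 0.052]), (0.56, [0.555, 0.568, -0.003])] [(0.98, [0.576, 0.043, 0.012])] [(0.7, [0.58, -0.355, 0.175]), (0.7, [0.674, -0.527, 0.09]), (0.48, [0.432, 0.034, 0.051])]
7.9917
```

View pics/b_side.png

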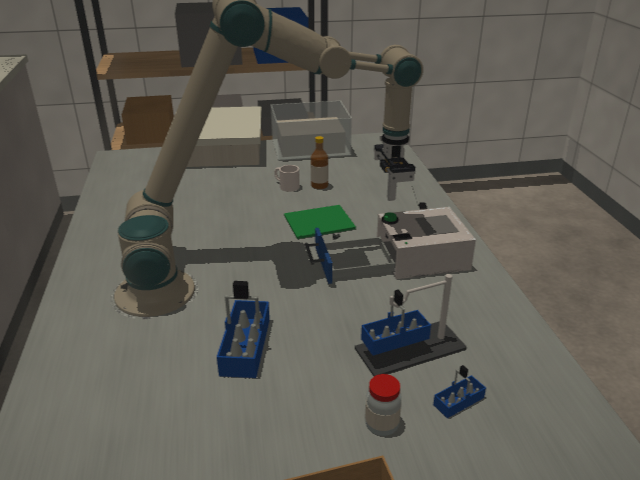

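```bash
python3 - <<'E'
from h import *
q=down(np.radians(11.5-90))
r.move_l([.66,.03,.33],vel=.4)
gripper_to(0.07,20)
r.move_to([.579,-.357,.30],q)
snap("wrist","c_wrist"); print(marks("bail_grip","wrist"),marks("hook_seat","wrist"),marks("hook_tip","wrist"))
print(telemetry.current_t())
E
```

```text
[(0.86, [0.576, -0.355, 0.172]), (0.78, [0.674, -0.525, 0.092])] [(0.65, [0.578, -0.356, 0.147])] []
11.3417
```

View pics/c_wrist.png

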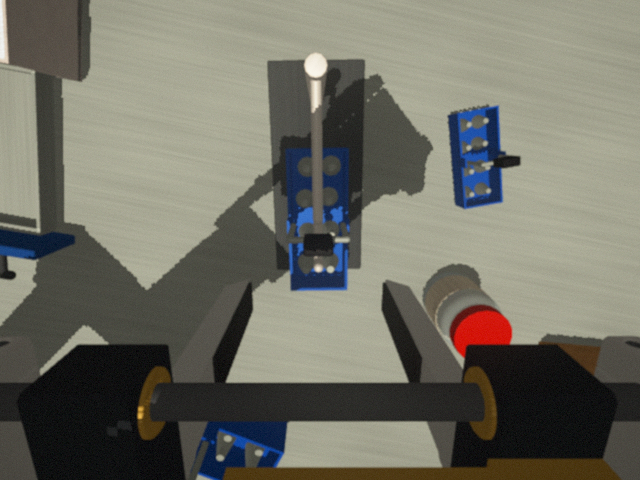

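```bash
python3 - <<'E'
from h import *
p=np.array([.578,-.3565,.187])
print(r.move_l(p,vel=.12,guard=6))
gripper_to(0.0,25); print("open",telemetry.current_opening(),telemetry.current_ee_pos())
f0=telemetry.current_wrist_force()
p=telemetry.current_ee_pos()
r.move_l(p+[0,0,.040],vel=.06)
r.hold(.2)
print(telemetry.current_ee_pos()-p,telemetry.current_wrist_force()-f0)
snap("side","d_side",(300,230,500,380),4)
print(telemetry.current_t())
E
```

```text
False
open 0.023835120722810965 [ 0.57802421 -0.35664603  0.18698996]
[-0.00020225  0.00017566  0.03942748] [ 0.69203729  0.50065194 -3.87302081]
14.275
```

View pics/d_side.png

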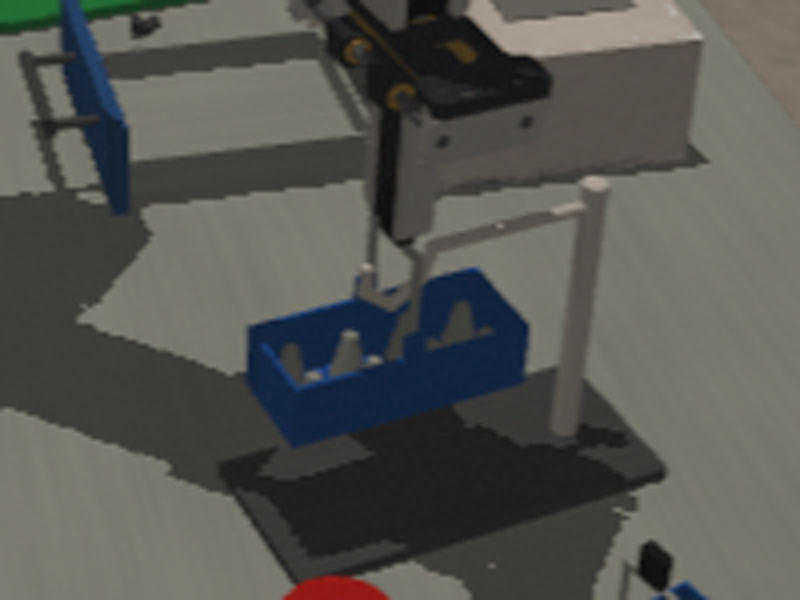

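```bash
python3 - <<'E'
from h import *
p=telemetry.current_ee_pos(); a=np.radians(11.5)
d=-np.array([np.cos(a),np.sin(a),0])
print(r.move_l(p+d*.145,vel=.08,guard=4), telemetry.current_ee_pos()-p, telemetry.current_wrist_force())
snap("side","e_side",(250,180,450,380),3)
print(telemetry.current_t())
E
```

```text
False [-1.41726411e-01 -2.88381698e-02 -5.13137815e-05] [ 0.61283298 -0.2819577  -2.18546757]
16.2917
```

View pics/e_side.png

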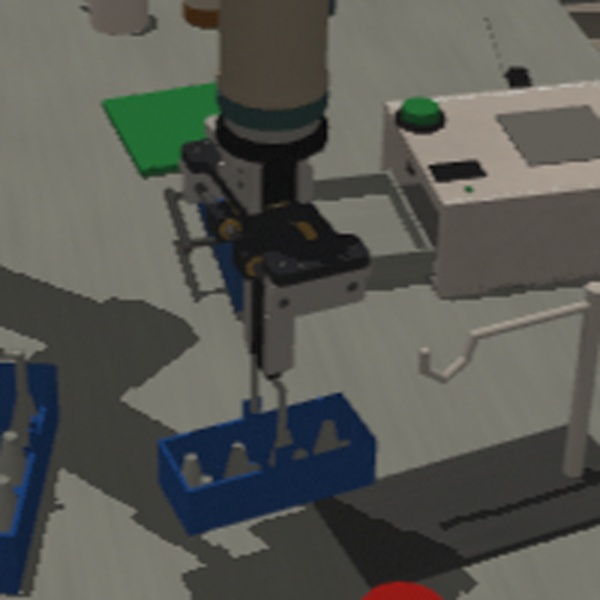

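```bash
python3 - <<'E'
from h import *
p=telemetry.current_ee_pos()
r.move_l(p+[0,0,.115],vel=.2)
q=down(np.radians(8.2-90)); b=np.array([.508,.295])
r.move_l([.47,-.05,.345],rot=q,vel=.3)
r.move_l([*b,.345],vel=.3)
r.move_l([*b,.175],vel=.15)
r.hold(.2)
print(r.move_l([*b,.146],vel=.025,guard=1.5),telemetry.current_ee_pos(),telemetry.current_wrist_force())
snap("side","f_side",(250,130,450,280),4)
print(telemetry.current_t())
E
```

```text
True [0.50787801 0.29467868 0.15115973] [-0.67119643 -0.85012185  4.76160349]
22.0167
```

View pics/f_side.png

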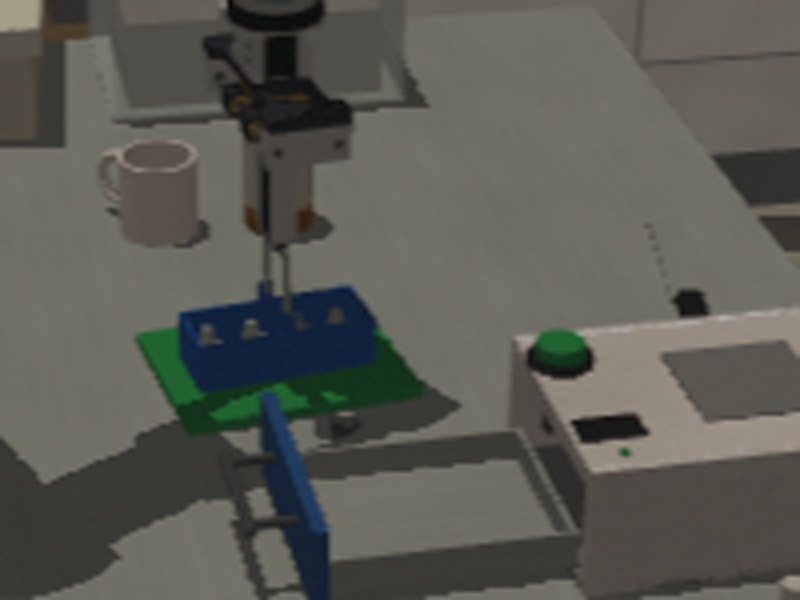

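```bash
python3 - <<'E'
from h import *
p=telemetry.current_ee_pos(); a=np.radians(8.2); d=np.array([np.cos(a),np.sin(a),0])
gripper_to(0.05); r.move_l(p+[0,0,.045],vel=.12)
r.move_l(p+d*-.05+[0,0,.045],vel=.2)
gripper_to(0.0)
r.move_l(p+d*-.05+[0,0,.003],vel=.15)
f0=telemetry.current_wrist_force()
print(r.move_l(p+d*.035+[0,0,.003],vel=.07,guard=5),telemetry.current_wrist_force()-f0)
r.move_l(p+d*.035+[0,0,.08],vel=.2)
r.move_l(p+d*-.1+[0,0,.16],vel=.3)
snap("side","g_side",(250,130,450,280),4); print(marks("basket","side"),marks("bail_grip","side"))
im=snap("top","g_top",(200,180,300,290),5); print(marks("basket","top"),marks("bail_grip","top"))
print(telemetry.current_t())
E
```

```text
False [-0.47467272 -0.35178506  0.51572859]
[(0.85, [0.677, -0.529, 0.0]), (0.79, [0.504, 0.292, 0.012]), (0.7, [0.229, -0.268, -0.001])] [(0.72, [0.23, -0.265, 0.172]), (0.51, [0.675, -0.528, 0.088]), (0.4, [0.58, 0.307, 0.065])]
[(0.85, [0.231, -0.263, 0.002]), (0.84, [0.679, -0.526, -0.002]), (0.58, [0.508, 0.295, 0.012])] [(0.53, [0.676, -0.526, 0.093]), (0.5, [0.585, 0.306, 0.063]), (0.5, [0.233, -0.264, 0.174])]
27.7333
```

View pics/g_side.png

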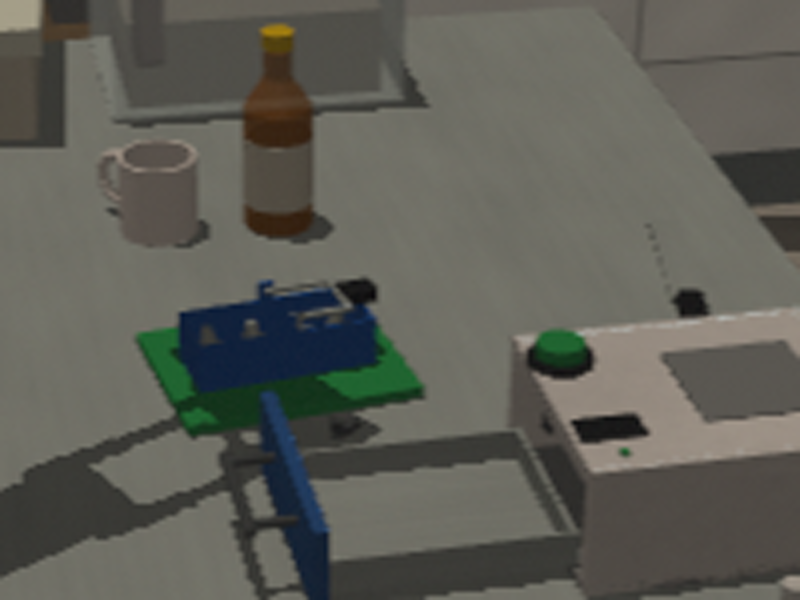

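View pics/g_top.png

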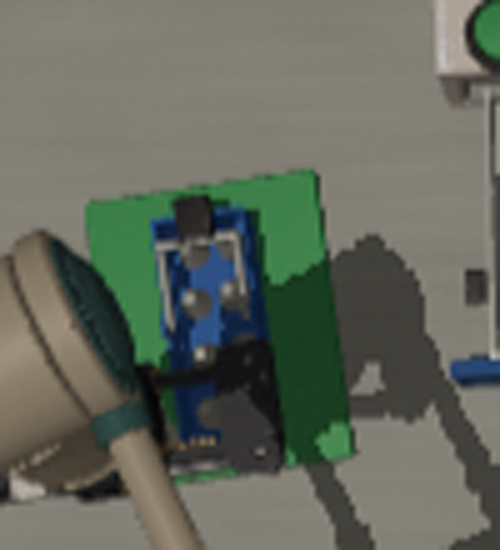

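```bash
python3 - <<'E'
from h import *
im=snap("top","h_top",(270,120,370,260),4); c=vision.get_calibration("top")
hsv=cv2.cvtColor(im,cv2.COLOR_RGB2HSV)
b=(hsv[...,0]>100)&(hsv[...,0]<125)&(hsv[...,1]>130); b[:,:275]=0;b[:,365:]=0;b[:215]=0;b[275:]=0
ys,xs=np.nonzero(b); print(xs.min(),xs.max(),ys.min(),ys.max()); print(rect(c,b,.08))
E
```

```text
290 349 250 256
(array([0.47373462, 0.03463821]), (13.6708402633667, 191.66610717773438), 1.5734714269638062)
```

View pics/h_top.png

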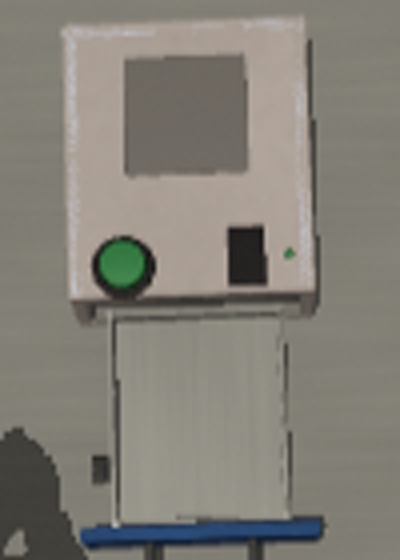

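```bash
python3 - <<'E'
from h import *
c=vision.get_calibration("top")
# rows in crop -> image
for row in (308,314,318,323): print(row, unproj(c,[(270+200/4,120+row/4)],.038)[0], unproj(c,[(270+200/4,120+row/4)],.014)[0][:1])
for x in (.5655,.572,.5755):
    print(x,"inner back", proj(c,[[x+.086,.037,.038],[x+.086,.037,.014],[x+.09,.037,.038],[x-.086,.037,.08],[x-.098,.037,.08]])*1-[270,120])
im=cv2.imread("pics/h_top.png"); print(im[296:340:2,200].mean(axis=1)); print(im[500:550:2,200,0].astype(int)-im[500:550:2,200,2])
E
```

```text
308 [0.66740932 0.03292202 0.038     ] [0.67252884]
314 [0.66225744 0.03295464 0.038     ] [0.66730302]
318 [0.65882503 0.03297637 0.038     ] [0.66382137]
323 [0.65453698 0.03300352 0.038     ] [0.65947178]
0.5655 inner back [[ 48.81963488  81.64862934]
 [ 49.0177705   83.05366673]
 [ 48.81247152  80.48217642]
 [ 48.77448558 131.17150744]
 [ 48.79679216 134.85648209]]
0.572 inner back [[ 48.80799658  79.75349487]
 [ 49.00619835  81.18397896]
 [ 48.80084012  78.58816641]
 [ 48.76242007 129.17832469]
 [ 48.7847043  132.85960751]]
0.5755 inner back [[ 48.80173445  78.73379466]
 [ 48.99997175  80.17796037]
 [ 48.7945817   77.56907101]
 [ 48.75592826 128.10589916]
 [ 48.77820047 131.78519636]]
[ 88.33333333  58.33333333  49.          53.66666667  65.66666667
  88.33333333 111.66666667 124.33333333 120.         107.33333333
  92.66666667  93.         114.66666667 134.         136.33333333
 136.         135.66666667 135.66666667 136.33333333 137.33333333
 137.         137.66666667]
[-13 -13 -13 -13 -13 -12 -12 -11 -12  -7  -3  14  36  60  69  74  76  73
  69  58  43  26  12   0  -9]
```

```bash
python3 - <<'E'
from h import *
gripper_to(0.094)
b=np.array([.5075,.2945]); q=down(np.radians(8.2-90))
r.move_l([*b,.20],rot=q,vel=.3)
print(r.move_l([*b,.049],vel=.12,guard=6))
gripper_to(0.0,30); print(telemetry.current_opening(),telemetry.current_ee_pos())
f0=telemetry.current_wrist_force()
r.move_l([*b,.10],vel=.06)
print(telemetry.current_wrist_force()-f0,telemetry.current_opening())
r.move_l([*b,.20],vel=.2)
snap("side","i_side",(250,100,450,250),4)
print(telemetry.current_t())
E
```

```text
False
0.0620867837618138 [0.50755242 0.29448005 0.04912587]
[-0.51553602 -0.70895692 -4.29253098] 0.06147318917329576
33.5917
```

View pics/i_side.png

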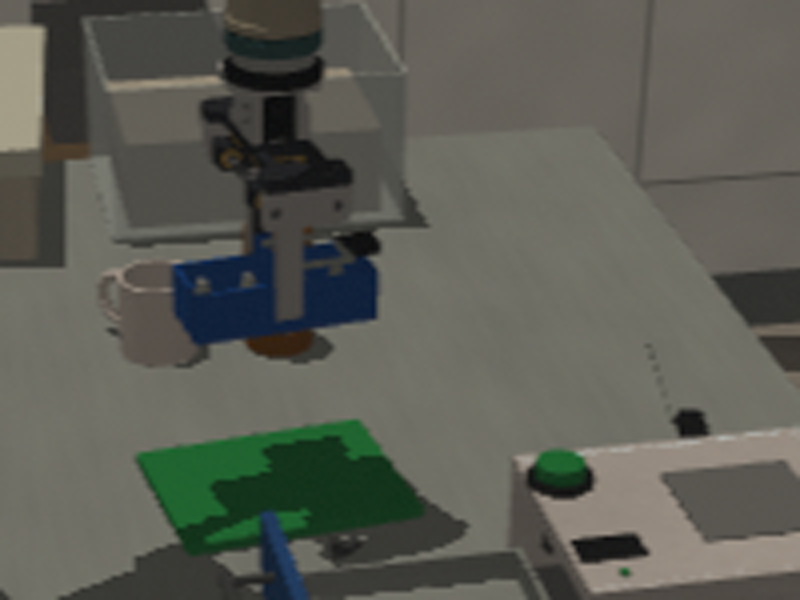

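```bash
python3 - <<'E'
from h import *
q=down(np.radians(1.7-90)); t=np.array([.572,.037])
r.move_l([*t,.20],rot=q,vel=.25)
r.move_l([*t,.115],vel=.15)
snap("side","j_side",(280,180,480,330),4)
print(marks("tray_floor","side"))
print(telemetry.current_t())
E
```

```text
[(0.67, [0.576, 0.038, 0.013])]
35.6167
```

View pics/j_side.png

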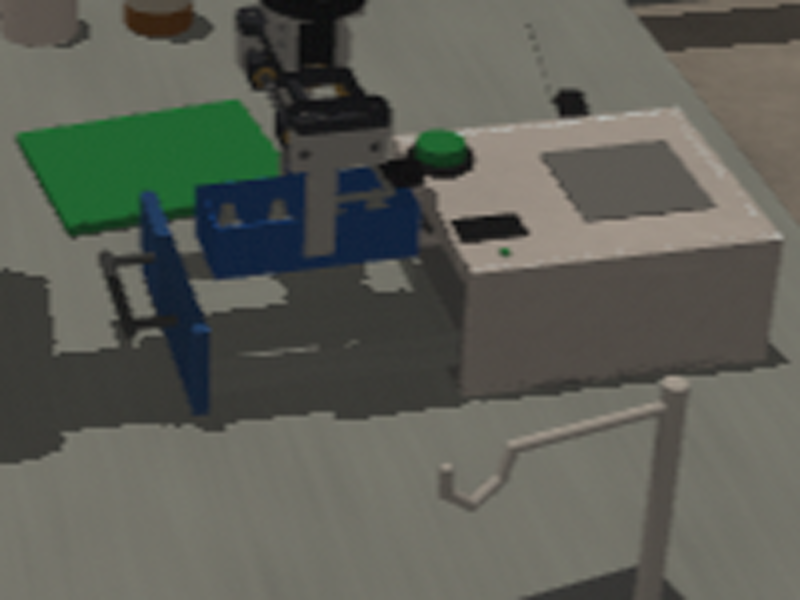

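```bash
python3 - <<'E'
from h import *
t=np.array([.570,.037])
print(r.move_l([*t,.062],vel=.1,guard=6))
r.hold(.1)
print(r.move_l([*t,.047],vel=.02,guard=1.5),telemetry.current_ee_pos(),telemetry.current_wrist_force())
gripper_to(0.08)
r.move_l([*t,.13],vel=.15)
r.move_l([.42,.035,.22],vel=.3)
snap("side","k_side",(280,180,480,330),4); print(marks("basket","side"),marks("bail_grip","side"),marks("tray_handle","side"),marks("tray_floor","side"))
snap("top","k_top",(270,120,370,260),4);print(marks("basket","top"),marks("bail_grip","top"),marks("tray_handle","top"))
print(telemetry.current_t())
E
```

```text
False
True [0.56992308 0.03701341 0.05104404] [-0.3325268   0.4411266   4.06129184]
[(0.69, [0.567, 0.038, 0.016]), (0.66, [0.68, -0.528, 0.001])] [(0.63, [0.23, -0.265, 0.176]), (0.59, [0.676, -0.53, 0.09]), (0.45, [0.643, 0.046, 0.066])] [(0.65, [0.435, 0.036, 0.053])] [(0.96, [0.576, 0.041, 0.01]), (0.46, [0.498, -0.555, 0.002])]
[(0.86, [0.234, -0.263, 0.002]), (0.72, [0.578, -0.36, -0.0]), (0.58, [0.568, 0.037, 0.014]), (0.57, [0.679, -0.523, -0.001])] [(0.47, [0.642, 0.04, 0.063]), (0.47, [0.233, -0.264, 0.175]), (0.41, [0.679, -0.529, 0.091])] []
39.3417
```

View pics/k_side.png

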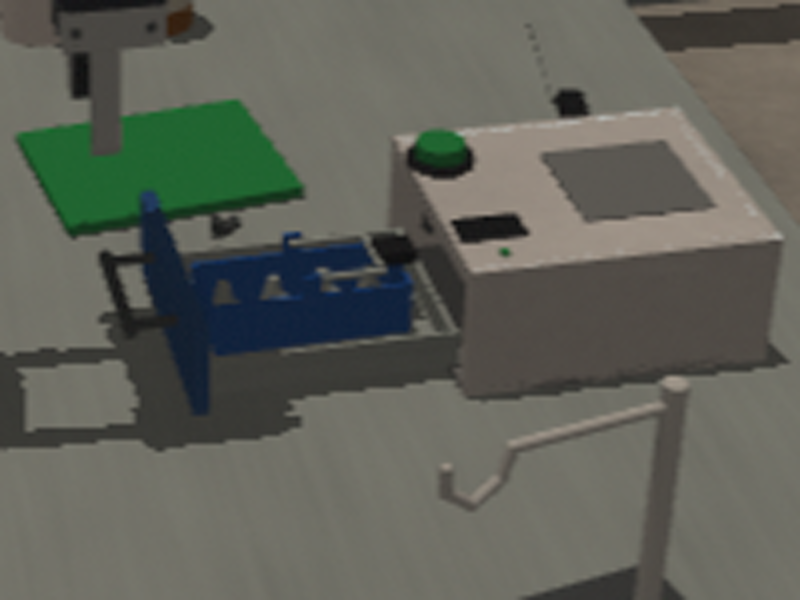

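View pics/k_top.png

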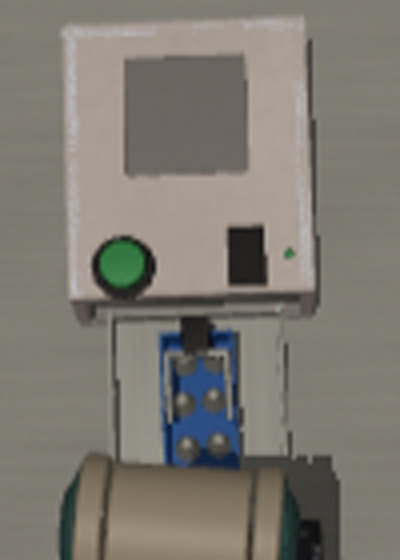

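```bash
python3 - <<'E'
from h import *
gripper_to(0.0)
a=np.radians(1.7); d=np.array([np.cos(a),np.sin(a),0]); h=np.array([.435,.0365,.065])
r.move_l(h-d*.06+[0,0,.03],vel=.25)
r.move_l(h-d*.06,vel=.15)
print(r.move_l(h+d*.13,vel=.07,guard=16),telemetry.current_ee_pos(),telemetry.current_wrist_force())
print(r.move_l(h+d*.20,vel=.03,guard=16),telemetry.current_ee_pos(),telemetry.current_wrist_force())
r.hold(.3); print(telemetry.current_ee_pos(),telemetry.current_wrist_force())
snap("side","l_side",(280,180,480,330),4);print(marks("tray_handle","side"),marks("release_top","side"))
print(telemetry.current_t())
E
```

```text
False [0.56286699 0.03988518 0.06449233] [-5.23033399 -1.91529666  5.28762245]
True [0.60089729 0.04097033 0.06374353] [-6.06220345 -0.5941504   4.85874429]
[0.59977703 0.04099275 0.0634366 ] [-4.79588712  0.42845752  4.54004052]
[(0.75, [0.614, 0.042, 0.056])] [(0.54, [0.694, 0.099, 0.124])]
46.4
```

View pics/l_side.png

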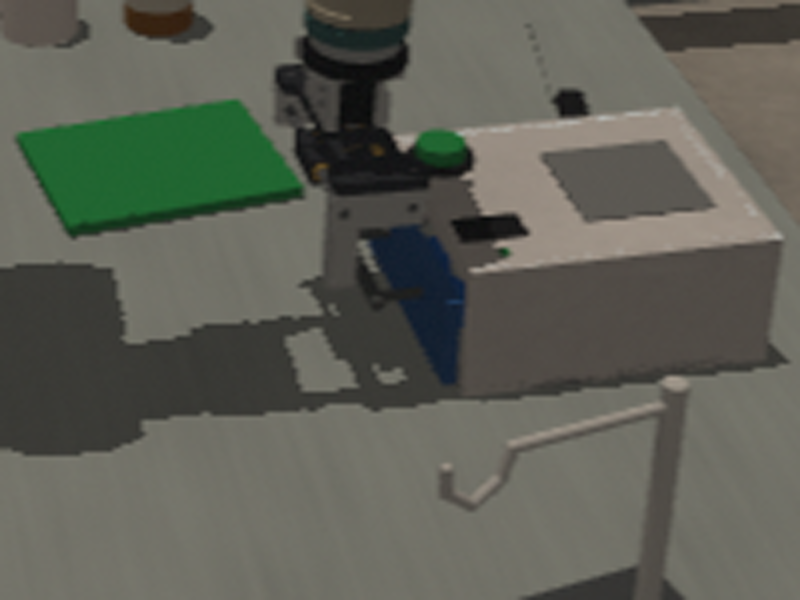

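```bash
python3 - <<'E'
from h import *
a=np.radians(1.7); d=np.array([np.cos(a),np.sin(a),0]); p=telemetry.current_ee_pos()
print(r.move_l(p+d*.012,vel=.02,guard=14),telemetry.current_ee_pos()-p,telemetry.current_wrist_force())
p=telemetry.current_ee_pos()
r.move_l(p-d*.03,vel=.04); print(telemetry.current_wrist_force())
r.move_l(p-d*.12,vel=.15)
r.move_l([.40,.035,.25],vel=.3); r.hold(.3)
snap("side","m_side",(280,180,480,330),4);print(marks("tray_handle","side"),marks("release_top","side"))
snap("top","m_top",(270,120,370,260),4);print(marks("tray_handle","top"),marks("release_top","top"))
print(telemetry.current_wrist_force(),telemetry.current_t())
E
```

```text
True [ 0.00111461  0.00014597 -0.00067484] [-5.65100461 -0.59436601  4.69218291]
[ 0.39931309  0.29595463 -0.50182457]
[(0.84, [0.614, 0.04, 0.052])] [(0.49, [0.692, 0.099, 0.125])]
[(0.57, [0.616, 0.038, 0.055])] [(0.69, [0.687, 0.095, 0.121])]
[-0.42501891 -0.64123742  0.00414116] 49.95
```

View pics/m_side.png

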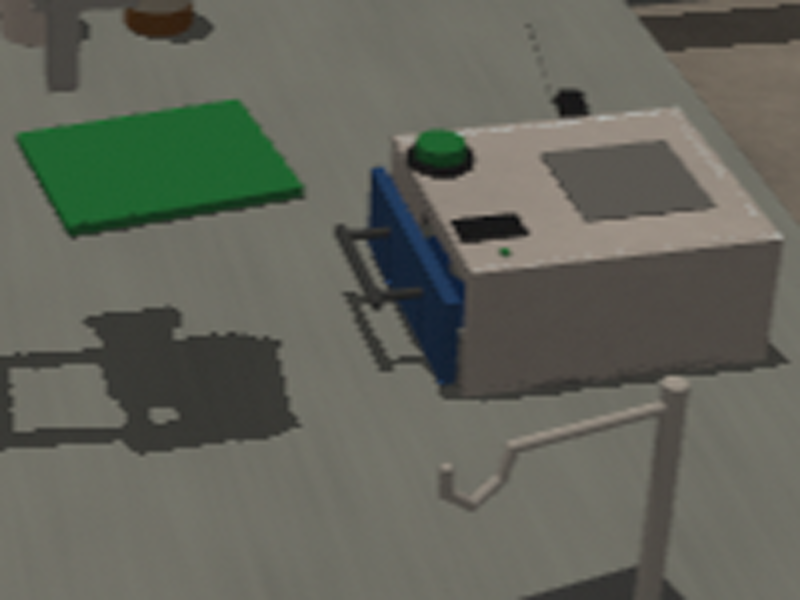

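View pics/m_top.png

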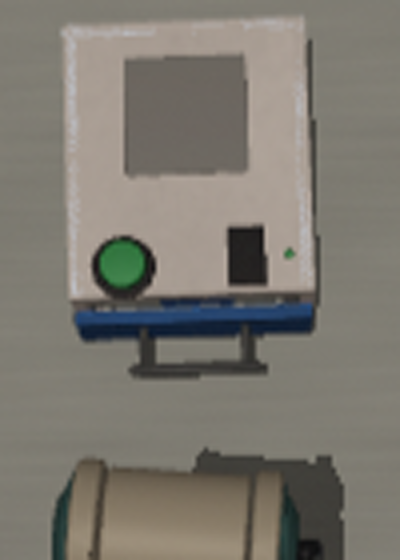

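Latched: the handle is back at its starting position (x 0.614–0.616), the button is up, and the arm is clear.

```bash
python3 - <<'E'
from h import *
r.sign_off(); print(telemetry.current_t())
E
```

```text
the job is handed in; nothing more can be done
the job is handed in; nothing more can be done
```

The steriliser tray is shut and latched with the basket inside, and I handed the job in at about 50 s of the 72 s allowed. I pressed the button and the tray popped out. I lifted the middle-sized basket off the hook, set it on the green board and folded its handle flat toward +x. Then I re-gripped it by its long walls, set it in the tray and pushed the tray home.

**Last checks**
- **Tray and button:** after I backed off, the tray stayed shut. The handle read x 0.614–0.616 m, against 0.612–0.617 m at the start. The button was up, at 0.121–0.125 m.
- **Arm:** it was clear of everything, with residual force under 1 N.
- **Basket:** just before the push it was flat in the tray with its handle folded. It read x 0.567–0.568 m against the tray-floor centre at 0.575–0.576 m, about 8 mm off (25 mm allowed), and within about 5 mm sideways.

**Not settled or not seen**
- **Tray centre:** the estimates disagreed by up to 10 mm. The blue panel's edge pointed to 0.566 m, while the network and the back wall gave 0.576 m. I placed the basket at 0.570 m, which fits either.
- **Push:** the force guard tripped at 16 N near the stop. A second short push moved the tool only about 1 mm before its 14 N guard tripped.
- **After closing:** I could not see the basket inside the machine, so its final position there is not directly checked.

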